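Stand the round reagent jars in their spill dishes

TASK

Before the gel run, stand each of the four round amber jars upright on the floor of the steel spill dish of its size: the smallest jar in the smallest dish, the next in the next, up to the largest jar in the largest dish. Set them down gently without dropping them or tipping any over, let go, and leave the two square bottles where they stand.

Things in the scene. Friction and masses are not known exactly. Their poses are not given: they have to be found in the camera images.
- jar_tiny: The smallest of four round, straight-sided amber glass jars with a round black cap as wide as the jar: 28 mm in diameter, 48 mm high over the cap, loose, about 40 g. Origin at the centre of its underside, z up along its axis. It can be gripped from above across its sides or cap.
- jar_small: The second smallest of four round, straight-sided amber glass jars with a round black cap as wide as the jar: 38 mm in diameter, 66 mm high over the cap, loose, about 90 g. Origin at the centre of its underside, z up along its axis. It can be gripped from above across its sides or cap.
- jar_medium: The second largest of four round, straight-sided amber glass jars with a round black cap as wide as the jar: 49 mm in diameter, 86 mm high over the cap, loose, about 180 g. Origin at the centre of its underside, z up along its axis. It can be gripped from above across its sides or cap.
- jar_large: The largest of four round, straight-sided amber glass jars with a round black cap as wide as the jar: 60 mm in diameter, 106 mm high over the cap, loose, about 320 g. Origin at the centre of its underside, z up along its axis. It can be gripped from above across its sides or cap.
- dish_tiny: The smallest of four round, open, dark bare steel spill dishes, fixed to the bench: inner diameter 46 mm, outer 52 mm, rim 10 mm above the bench, flat inner floor 3 mm above the bench. Origin at the centre of its underside, z up. It belongs to the smallest round jar, which stands in it with 9 mm to spare all round.
- dish_small: The second smallest of four round, open, dark bare steel spill dishes, fixed to the bench: inner diameter 56 mm, outer 62 mm, rim 10 mm above the bench, flat inner floor 3 mm above the bench. Origin at the centre of its underside, z up. It belongs to the second smallest round jar, which stands in it with 9 mm to spare all round.
- dish_medium: The second largest of four round, open, dark bare steel spill dishes, fixed to the bench: inner diameter 67 mm, outer 73 mm, rim 10 mm above the bench, flat inner floor 3 mm above the bench. Origin at the centre of its underside, z up. It belongs to the second largest round jar, which stands in it with 9 mm to spare all round.
- dish_large: The largest of four round, open, dark bare steel spill dishes, fixed to the bench: inner diameter 78 mm, outer 84 mm, rim 10 mm above the bench, flat inner floor 3 mm above the bench. Origin at the centre of its underside, z up. It belongs to the largest round jar, which stands in it with 9 mm to spare all round.
- square_low: The smaller of two square amber glass bottles, 42 x 42 mm, 58 mm high to the shoulder and 74 mm over its narrow black cap (28 mm in diameter), loose. Not part of the job: it stays where it stands. Origin at the centre of its underside, x and y square to its sides, z up.
- square_tall: The larger of two square amber glass bottles, 54 x 54 mm, 80 mm high to the shoulder and 96 mm over its narrow black cap (36 mm in diameter), loose. Not part of the job: it stays where it stands. Origin at the centre of its underside, x and y square to its sides, z up.
Not all that is in view belongs to the job. What is shaped like the jar_tiny but turquoise is not meant. Leave any turquoise look-alike of the jar_medium alone.

How it is judged (in metres and radians):
At the end, for the whole second after the job is handed in: Each round jar stands on the floor of the dish of its own size: axis within 12 mm of the dish's centre, underside less than 6 mm above the dish's underside, tilted less than 0.1 rad, at rest and released (horizontal distance between jar_tiny and dish_tiny below 0.012 m and z of jar_tiny in the frame of dish_tiny between 0 and 0.006 m and angle between each of jar_tiny, jar_small, jar_medium, jar_large's own z axis and vertical below 0.1 rad and linear speed of each of jar_tiny, jar_small, jar_medium, jar_large below 0.02 m/s and contact force between each of jar_tiny, jar_small, jar_medium, jar_large and the fingers below 0.05 N and horizontal distance between jar_small and dish_small below 0.012 m and z of jar_small in the frame of dish_small between 0 and 0.006 m and horizontal distance between jar_medium and dish_medium below 0.012 m and z of jar_medium in the frame of dish_medium between 0 and 0.006 m and horizontal distance between jar_large and dish_large below 0.012 m and z of jar_large in the frame of dish_large between 0 and 0.006 m); the robot touches nothing.
It fails at once if a round jar is let go or falls while its underside is more than 20 mm above the bench ((height (world z) of jar_tiny above 0.02 m and contact force between jar_tiny and the fingers below 0.02 N) or (height (world z) of jar_small above 0.02 m and contact force between jar_small and the fingers below 0.02 N) or (height (world z) of jar_medium above 0.02 m and contact force between jar_medium and the fingers below 0.02 N) or (height (world z) of jar_large above 0.02 m and contact force between jar_large and the fingers below 0.02 N)).
It fails at once if a square bottle is moved more than 15 mm (distance of any of square_low, square_tall from where it was at the start of the episode above 0.015 m).
It fails at once if a round jar or a square bottle is tipped over (more than 0.7 rad) (angle between any of jar_tiny, jar_small, jar_medium, jar_large, square_low, square_tall's own z axis and vertical above 0.7 rad).
It fails at once if a round jar lands in or on its dish or any other dish with more than 60 N: dropped or rammed (contact force between any of jar_tiny, jar_small, jar_medium, jar_large and dish_tiny above 60 N or contact force between any of jar_tiny, jar_small, jar_medium, jar_large and dish_small above 60 N or contact force between any of jar_tiny, jar_small, jar_medium, jar_large and dish_medium above 60 N or contact force between any of jar_tiny, jar_small, jar_medium, jar_large and dish_large above 60 N).
It also fails if it takes over 112 s, if anything falls off the work surface, if the arm or the gripper's body presses on something with over 40 N, if the wrist force passes 120 N, or if a joint passes its speed limit or range.

ROBOT

A 6-joint arm with a two-finger parallel gripper is mounted at the origin on the work surface. World frame = base frame: x ahead of the robot, y to its left, z up, the work surface at z = 0. Lengths are in mm, angles in degrees, forces in N, time in s.
With the tool pointing down it reaches from about 350 to 850 mm from the base axis. Payload 8.1 kg.
Tool frame: the origin (TCP) lies at the very end of the fingers, on their centre line; the grasp point (between the pads) lies 19 mm behind it (r.grip_point_offset is the distance from the TCP to the grasp point, in mm); z points along the fingers, y is the line along which they close (so a half turn about z gives the same grasp; the last joint's range is limited). The gripper opens to 85 mm and grips with 20 to 120 N. Pads are 22 mm wide; open, the fingers measure 114 mm over their backs; the gripper's body (76 mm by 85 mm) begins 54 mm behind the grasp point. The pads swing forward as they close: fully open they stand 13 mm farther back than shut.
Start: joints at [-76.57, 7.471, 85.268, -0, 87.261, -4.893], TCP at [188.646, -569.577, 231.292] pointing down, gripper open.
Joint ranges: [-169.43, 169.43], [-51.17, 129.36], [1.28, 143.12], [-76.62, 256.62], [0, 156.53], [-152.29, 152.29]. Speed limits (degrees/s): [136.94, 136.94, 159.86, 180, 180, 180].

INTERFACE

Orientations are given as [roll, pitch, yaw] about the fixed x, y, z axes, in that order (R = Rz(yaw) Ry(pitch) Rx(roll)).
In Python, from bench import status, eyes, r gives the robot as it stands.
- The arm moves only by the shell command python3 -m handwheel 'ROWS' [FORCE]. ROWS is a JSON object whose one key "series" holds a list that holds one entry, the list of rows, each a list of 7 numbers: the shift along the tool's x, y, z in cm, then the turn, a rotation vector about the tool's x, y, z in rad, then the opening, from 0 (shut) to 1 (fully open). In form: {"series": [[[tx, ty, tz, rx, ry, rz, claw], ...]]}. A call has 1 to 12 rows; each row is the pose to reach, as a shift and turn from the pose commanded when the call began, along the tool's axes at that moment; what a row does not reach only later rows make up. A row lasts 1/8 s, in which the tool goes at most 62.5 mm and 10.7 degrees, less where a joint would pass 70% of its speed; a pose out of reach is approached as far as the arm can. A call with a gripper value outside its range is refused whole. The fingers move at their own pace and stop on an object; FORCE is the grip in N (left out, the last holds). Time passes only in rows, so rows that repeat a pose let the fingers close. It gives the time, the measured TCP pose, the force, the opening and the grip force at its end, in the units of the state.
- status.sense(): the state, without advancing time (a new reading comes with each control period).
- eyes.snapshot(name): name is "scene" or "top" or "wrist"; returns a dict with "img" (384x512x3 uint8, red, green, blue), "mtx" (3x3 intrinsics, pixels), "k1" (the pictures are not rectified: a ray, as slopes to the right and down, at radius r is drawn at 1 + k1 r^2 times it, then the intrinsics apply), "R" (3x3) and "t" (3): a world point X has camera coordinates R X + t. Camera axes: x right, y down, z forward; pixel columns grow to the right and rows downward; lengths in mm; the calibration is good to about 2 mm. A picture is of the moment at which its call begins. There is no depth.
- r.hand_in(): hands the job in; it is judged then, once.
The state is a dict: "time": time; "joint_pos": joint angles; "qd": joint speeds; "joint_efforts": joint torques, N m; "tool_pos": TCP position; "tcp_rot": TCP orientation; "ft_force": force on the tool from outside, world axes, zero at the start; "wrist_torque": the same for the moment, N m; "finger_gap": finger opening in mm; "grip_force": force on a finger pad.
Only numpy, scipy, OpenCV 4.12 (cv2) and the standard library are available. Lean on these libraries where they do the work, as an engineer would, in place of code of your own. Each camera call takes 0.05 s, during which the arm holds its last target. There are 200 camera calls.

## Working session

There is one attempt and no reset: what is moved stays moved. The work goes in short steps, Python scripts to look and compute and a shell command to move; the robot and the scene stay as the last step left them, time stands still between calls to the robot, and variables do not carry over. Pictures are saved under pics/ and viewed, at most 14 in all, crops included, and the job is handed in when it is done.

```bash
mkdir -p pics; ls
python3 - <<'E'
from bench import status, eyes, r
import cv2
print(status.sense())
for n in("scene","top"):
    s=eyes.snapshot(n); cv2.imwrite(f"pics/{n}0.png",cv2.resize(s["img"][:,:,::-1],(768,576))); print(n,s["mtx"],s["k1"],s["R"],s["t"])
E
```

```text
pics
{'time': 0.0, 'joint_pos': array([-7.65703584e+01,  7.51639103e+00,  8.53298660e+01,  5.48323896e-04,
        8.72612143e+01, -4.89364235e+00]), 'qd': array([-0.01788029, -0.1262308 ,  0.01358751,  0.03757627, -0.06284437,
        0.00924302]), 'joint_efforts': array([-8.44637316e-05, -5.69394743e+01, -5.00551522e+01, -6.76815557e-05,
        1.47216115e-02,  7.25774657e-05]), 'tool_pos': array([ 188.51678435, -569.03260491,  230.22543283]), 'tcp_rot': array([-1.79892967e+02, -9.71363989e-03,  1.83232482e+01]), 'ft_force': array([ 0.62757314, -0.47055451, -0.71757155]), 'wrist_torque': array([-0.02723161,  0.03282045,  0.04799145]), 'grip_force': 0.0, 'finger_gap': 85.54657812934612}
scene [[449.0455386    0.         255.54311693]
 [  0.         449.0455386  193.82576451]
 [  0.           0.           1.        ]] -0.11918327682457773 [[-0.80195223  0.59693594 -0.0232403 ]
 [ 0.36517671  0.45906505 -0.80987977]
 [-0.47277753 -0.6579717  -0.58613535]] [ 397.37879665 -133.43582409 1407.41572161]
top [[465.36005032   0.         260.14969032]
 [  0.         465.36005032 191.88303014]
 [  0.           0.           1.        ]] 0.051059810955207056 [[-0.01958886 -0.99979261 -0.00556883]
 [-0.99696182  0.01995277 -0.07529288]
 [ 0.07538838  0.00407701 -0.99714591]] [  10.1778286   507.58497456 1536.97179607]
```

View pics/scene0.png

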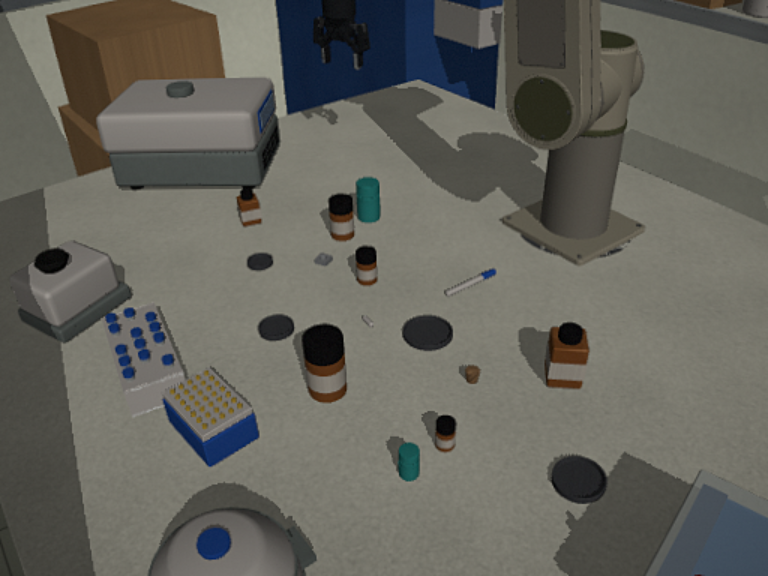

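View pics/top0.png

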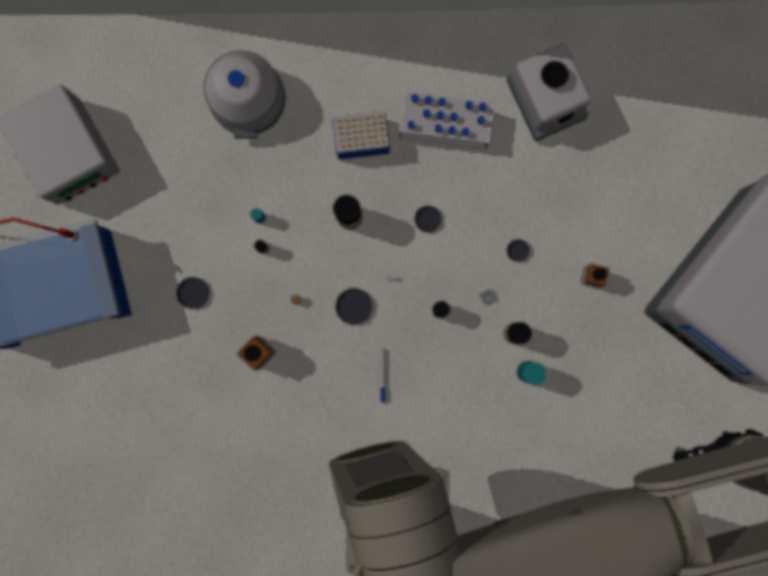

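The scene view shows everything on the bench. In the top view (768-wide picture):
- **Black-capped round jars:** large (347,210), medium (518,333), small (441,310), tiny (261,246).
- **Look-alikes, not meant:** turquoise tiny (258,215) and turquoise medium (532,373), plus the square bottles at (255,352) and (597,275).
- **Dishes:** (354,307) looks large, (193,293) medium, (428,219) small, (518,250) tiny. I'll check these by measured diameter.

```bash
cat > h.py <<'E'
import numpy as np, cv2
from bench import status, eyes, r
def cast(s,px,z):
    p=cv2.undistortPoints(np.float64(px).reshape(-1,1,2),s["mtx"],np.float64([s["k1"],0,0,0])).reshape(-1,2)
    d=np.c_[p,np.ones(len(p))]@s["R"]; c=-s["R"].T@s["t"]
    return c+d*((z-c[2])/d[:,2])[:,None]
def blobs(s,thr,amin=20,amax=20000):
    m=(s["img"].max(2)<thr).astype(np.uint8)
    n,l,st,ce=cv2.connectedComponentsWithStats(m)
    return m,[(ce[i],st[i]) + ((l==i),) for i in range(1,n) if amin<st[i,4]<amax]
def circ(s,mask,z):
    c=max(cv2.findContours(mask.astype(np.uint8),cv2.RETR_EXTERNAL,cv2.CHAIN_APPROX_NONE)[0],key=cv2.contourArea)
    w=cast(s,c.reshape(-1,2),z)[:,:2].astype(np.float32)
    e=cv2.fitEllipse(w.reshape(-1,1,2)); return np.r_[e[0],e[1]]
E
python3 - <<'E'
from h import *
s=eyes.snapshot("top")
seeds=dict(jl=(347,210,98),jm=(518,333,80),js=(441,310,61),jt=(261,246,44),dl=(354,307,10),dm=(193,293,10),ds=(428,219,10),dt=(518,250,10),sq1=(255,352,90),sq2=(597,275,70))
for k,(x,y,z) in seeds.items():
    x=int(x*2/3);y=int(y*2/3)
    print(k,s["img"][y,x], s["img"][y-3:y+4:1,x].max(1), end=' ')
    for thr in(45,60,70):
        m=(s["img"].max(2)<thr).astype(np.uint8); l=cv2.connectedComponents(m)[1]
        if l[y,x]: 
            q=l==l[y,x]
            if q.sum()<3000: print(thr,circ(s,q,z).round(1),end=' ')
    print()
crop=s["img"][110:270,110:420,::-1]; cv2.imwrite("pics/crop1.png",cv2.resize(crop,(775,400),interpolation=cv2.INTER_CUBIC))
w=eyes.snapshot("wrist"); print(w["mtx"],w["k1"],w["R"],w["t"])
E
```

```text
jl [12 10 15] [12 16 13 15 13 14 15] 45 [669.3  88.4  51.7  64.2] 60 [668.   87.9  53.9  72.8] 70 [667.2  87.5  55.7  75.3] 
jm [15 15 16] [16 13 12 16 16 16 15] 45 [ 402.  -271.5   41.5   46.6] 60 [ 402.  -271.4   44.3   51. ] 70 [ 401.5 -271.3   45.9   52.7] 
js [15 14 15] [14 18 16 15 15 12 16] 45 [ 456.3 -108.4   30.4   32.2] 60 [ 456.2 -108.8   33.2   33.6] 70 [ 456.  -109.1   33.8   37.4] 
jt [13 11 12] [26 13 11 13 17 15 21] 45 [603.7 283.1  18.8  26. ] 60 [603.  282.4  21.7  30.1] 70 [603.2 281.7  23.   33.2] 
dl [38 39 42] [43 42 43 42 42 42 41] 45 [470.2  84.3  71.3  72.3] 60 [469.5  83.2  75.1  78. ] 70 [469.7  82.7  77.1  80.8] 
dm [38 37 42] [42 41 43 42 44 43 42] 45 [507.1 443.7  59.5  68.7] 60 [507.1 443.5  64.3  71.2] 70 [506.7 443.1  66.9  74.1] 
ds [36 36 41] [42 44 41 41 41 42 40] 45 [664.  -86.   50.   51.5] 60 [663.5 -87.1  54.9  55.4] 70 [663.6 -87.5  55.7  58.3] 
dt [38 38 43] [41 43 44 43 42 41 41] 45 [ 588.6 -287.    38.9   42.1] 60 [ 588.4 -287.4   44.5   46.4] 70 [ 588.  -287.5   45.4   48.7] 
sq1 [12 12 14] [25 16 17 14 11 15 15] 45 [371.3 294.4  31.2  32.3] 60 [371.4 294.7  33.2  36.1] 70 [371.2 294.2  36.9  38.5] 
sq2 [13 11 11] [17 15 15 13 12 16 35] 45 [ 525.7 -448.2   23.4   27. ] 60 [ 525.5 -448.9   25.9   30.6] 70 [ 518.8 -444.4   35.8   47.8] 
[[325.94526894   0.         253.13756556]
 [  0.         325.94526894 195.63026061]
 [  0.           0.           1.        ]] -0.09273116211143792 [[ 0.31438927 -0.94929174 -0.00214176]
 [-0.90883218 -0.30163989  0.28816219]
 [-0.27419603 -0.0886486  -0.95757922]] [-598.62595804  -37.60576097  378.92842525]
```

View pics/crop1.png

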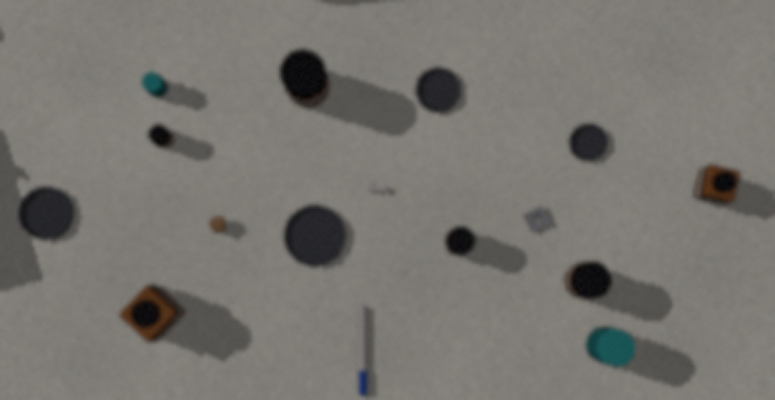

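Both views and this crop agree on the choice. In the crop the black caps are at (303,75) large, (590,280) medium, (460,240) small and (160,135) tiny. The turquoise look-alikes are at (153,83) and (610,346), and the squares at (150,313) and (718,185). The measured dish widths rank as I guessed. The cap sides bias the blobs towards the camera, so I'll correct from the far edge.

```bash
python3 - <<'E'
from h import *
s=eyes.snapshot("top"); c0=(-s["R"].T@s["t"])[:2]; print(c0)
for k,(x,y,z) in dict(jl=(347,210,106),jm=(518,333,86),js=(441,310,66),jt=(261,246,48)).items():
    x=int(x*2/3);y=int(y*2/3)
    l=cv2.connectedComponents((s["img"].max(2)<60).astype(np.uint8))[1]
    c=max(cv2.findContours((l==l[y,x]).astype(np.uint8),cv2.RETR_EXTERNAL,cv2.CHAIN_APPROX_NONE)[0],key=cv2.contourArea)
    w=cast(s,c.reshape(-1,2),z)[:,:2]; u=w.mean(0)-c0; u/=np.hypot(*u); v=np.array([-u[1],u[0]])
    a=(w-c0)@u; b=(w-c0)@v; W=b.max()-b.min()
    print(k,(c0+u*(a.max()-W/2)+v*(b.max()+b.min())/2).round(1),"tang w",W.round(1),"rad len",np.ptp(a).round(1))
m=cv2.inRange(cv2.cvtColor(s["img"],cv2.COLOR_RGB2HSV),(80,100,30),(98,255,255))
for x,y,z in((258,215,48),(532,373,86)):
    l=cv2.connectedComponents(m)[1]; q=l==l[int(y*2/3),int(x*2/3)]; print(circ(s,q,z).round(1))
E
python3 -m handwheel '{"series":[[[0,0,-2,0,0,-0.16,1],[0,0,-4,0,0,-0.32,1],[0,0,-4,0,0,-0.32,1],[0,0,-4,0,0,-0.32,1]]]}' 40
```

```text
[390.3724027   -6.21825997]
jl [674.1  90. ] tang w 54.4 rad len 72.4
jm [ 401.6 -274.1] tang w 44.8 rad len 51.7
js [ 456.2 -108.6] tang w 34.0 rad len 35.9
jt [604.8 285.2] tang w 22.1 rad len 31.2
[672.1 290.   19.2  29.5]
[ 318.1 -293.6   40.7   59. ]
time: 0.75
tool_pos: [188.6, -569.3, 270.3]
tcp_rot: [-179.9, -0.0, 36.5]
ft_force: [0.1, -0.4, -0.3]
finger_gap: 85.6
grip_force: 0.0
```

```bash
python3 -m handwheel '{"series":[[[0,0,0,0,0,0.16,1],[0,0,0,0,0,0.32,1],[0,0,0,0,0,0.48,1],[0,0,0,0,0,0.64,1],[0,0,0,0,0,0.64,1],[0,0,0,0,0,0.64,1]]]}'
```

```text
time: 1.5
tool_pos: [188.6, -569.3, 270.4]
tcp_rot: [-179.9, 0.0, 0.1]
ft_force: [-0.1, 0.3, -0.1]
finger_gap: 85.2
grip_force: 0.0
```

```bash
python3 -m handwheel '{"series":[[[4,-5,0,0,0,0,1],[8,-10,0,0,0,0,1],[12,-15,0,0,0,0,1],[15,-20,0,0,0,0,1],[18,-25,0,0,0,0,1],[21.3,-29.5,0,0,0,0,1],[21.3,-29.5,0,0,0,0,1],[21.3,-29.5,0,0,0,0,1]]]}'
python3 - <<'E'
from h import *
s=eyes.snapshot("wrist"); cv2.imwrite("pics/w1.png",s["img"][:,:,::-1])
print(s["t"],-s["R"].T@s["t"])
for c,st,q in blobs(s,45,300,40000)[1]: print(c.round(),st,cast(s,[c],86)[0].round(1),circ(s,q,86).round(1))
E
```

```text
time: 2.5
tool_pos: [401.6, -274.8, 271.2]
tcp_rot: [180.0, 0.0, 0.1]
ft_force: [0.2, -0.2, -0.4]
finger_gap: 85.0
grip_force: 0.0
[-275.14708288  334.61465238  532.47028995] [ 474.66461083 -274.29981313  413.09879234]
[423.  53.] [408  38  32  30 718] [ 520.7 -438.6   86. ] [ 520.7 -438.8   25.7   31.9]
[  4. 114.] [  0  89  11  49 338] [464.7 -15.   86. ] [464.3 -14.9  12.3  52. ]
[102. 118.] [  82  102   43   35 1137] [ 456.6 -122.8   86. ] [ 456.4 -122.9   33.6   43.6]
[254. 343.] [    0   252   512   132 32475] [ 185.4 -276.    86. ] [ 186.7 -274.7  202.5  751.8]
```

View pics/w1.png

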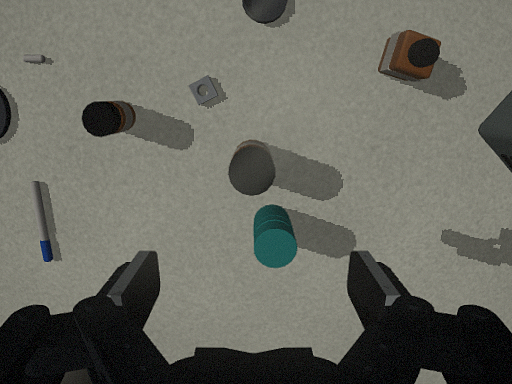

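The wrist view shows the medium jar's grey cap at (252,168), with the turquoise one below it at (275,240). The small jar's cap is at (102,118).

Run:
```python
from h import *
s=eyes.snapshot("wrist")
print(cast(s,[[251.5,169]],86), cast(s,[[251.5-23,169],[251.5+23,169]],86))
print(cast(s,[[100,118]],66))
g=s["img"].astype(int); print(g[169,220:285:2].max(1)); print(g[135:205:2,252].max(1))
```

```text
[[ 404.12184223 -273.24187882   86.        ]] [[ 404.13068696 -249.68715757   86.        ]
 [ 404.13877143 -296.79129229   86.        ]]
[[ 455.91174829 -111.84763945   66.        ]]
[136 135 133 134  71  52  61  56  58  58  63  62  61  66  63  58  65  62
  56  63  59  60  62  60  60  62  58  76  98  92  95  90  89]
[139 131 109  79 103  69  54  56  56  61  60  59  61  61  59  66  62  65
  59  58  61  66  58  59  55  49  57  54  56  50 137 133 132 130 135]
```

```bash
python3 -m handwheel '{"series":[[[0.1,-0.1,4,0,0,0,1],[0.1,-0.1,9,0,0,0,1],[0.1,-0.1,14,0,0,0,1],[0.1,-0.1,18,0,0,0,1],[0.1,-0.1,21,0,0,0,1],[0.1,-0.1,23,0,0,0,1],[0.1,-0.1,23,0,0,0,1],[0.1,-0.1,23,0,0,0,0.4],[0.1,-0.1,23,0,0,0,0.4],[0.1,-0.1,23,0,0,0,0.4],[0.1,-0.1,23,0,0,0,0.4],[0.1,-0.1,23,0,0,0,0.4]]]}' 40
```

```text
time: 4.1
tool_pos: [403.5, -274.4, 42.7]
tcp_rot: [179.9, -0.1, 0.0]
ft_force: [-2.1, 0.0, 7.1]
finger_gap: 48.0
grip_force: 40.7
```

```bash
python3 -m handwheel '{"series":[[[0,0,0,0,0,0,0.4],[0,0,0,0,0,0,0.4],[0,0,0,0,0,0,0.4]]]}' 40
```

```text
time: 4.47
tool_pos: [403.5, -274.4, 42.8]
tcp_rot: [179.9, -0.1, 0.0]
ft_force: [-1.5, 0.6, 6.4]
finger_gap: 48.0
grip_force: 40.7
```

```bash
python3 -m handwheel '{"series":[[[0,0,-2,0,0,0,0.4],[0,0,-6,0,0,0,0.4],[0,0,-11,0,0,0,0.4],[0,-2,-15,0,0,0,0.4],[0,-7,-15,0,0,0,0.4],[0,-12,-15,0,0,0,0.4],[0,-17,-15,0,0,0,0.4],[0,-22,-15,0,0,0,0.4],[0,-27,-15,0,0,0,0.4],[0,-32,-15,0,0,0,0.4],[0,-37,-15,0,0,0,0.4],[0,-42,-15,0,0,0,0.4]]]}'
python3 -m handwheel '{"series":[[[0.5,-5,0,0,0,0,0.4],[1,-10,0,0,0,0,0.4],[2,-15,0,0,0,0,0.4],[3,-20,0,0,0,0,0.4],[4,-25,0,0,0,0,0.4],[4.7,-28,0,0,0,0,0.4],[4.7,-30,0,0,0,0,0.4],[4.7,-30,0,0,0,0,0.4],[4.7,-30,0,0,0,0,0.4]]]}'
python3 - <<'E'
from h import *
s=eyes.snapshot("wrist"); cv2.imwrite("pics/w2.png",s["img"][:,:,::-1])
print(-s["R"].T@s["t"],status.sense()["grip_force"],status.sense()["tool_pos"])
for c,st,q in blobs(s,70,300,40000)[1]: print(c.round(),st,circ(s,q,10).round(1))
E
```

```text
time: 5.98
tool_pos: [402.5, 148.1, 191.6]
tcp_rot: [-180.0, -0.1, 0.0]
ft_force: [2.1, -0.2, -1.5]
finger_gap: 48.0
grip_force: 42.0
time: 7.1
tool_pos: [449.7, 445.8, 191.1]
tcp_rot: [180.0, 0.0, -0.0]
ft_force: [-0.3, 0.1, -0.8]
finger_gap: 48.2
grip_force: 42.0
[522.79091352 446.14414584 332.9786265 ] 41.951830722391605 [449.83318144 445.58093025 191.22424268]
[68. 59.] [  21    0   95  150 4586] [560.2 624.9  47.3 173.9]
[440.  10.] [423   0  37  25 751] [607.2 270.1  22.6  38.8]
[231. 105.] [218  81  39  58 571] [512.3 459.2  33.5  52.4]
```

View pics/w2.png

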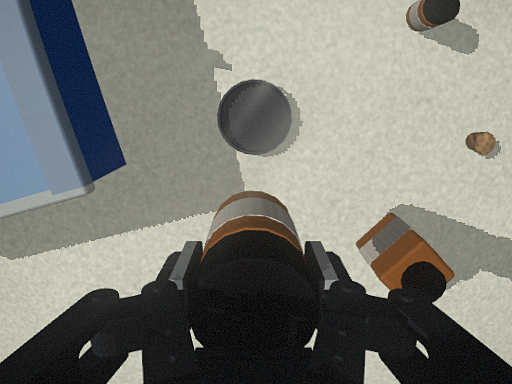

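The medium jar is held, and its dish shows at centre (255,117), about 37 px in radius.

Run:
```python
from h import *
s=eyes.snapshot("wrist")
print(cast(s,[[255,117.5],[218,117],[292,117],[255,80],[255,155]],10).round(1))
h=cv2.HoughCircles(cv2.medianBlur(cv2.cvtColor(s["img"],cv2.COLOR_RGB2GRAY)[60:180,190:320],5),cv2.HOUGH_GRADIENT_ALT,1,50,param1=150,param2=.7,minRadius=25,maxRadius=50)
print(h, cast(s,h[0,:,:2]+[190,60],10).round(1) if h is not None else 0)
```

```text
[[504.7 444.1  10. ]
 [505.3 480.   10. ]
 [505.3 408.2  10. ]
 [539.7 444.1  10. ]
 [467.9 444.1  10. ]]
[[[66.       56.       39.116867]]] [[506.1 443.1  10. ]]
```

```bash
python3 -m handwheel '{"series":[[[3,0.2,1,0,0,0,0.4],[5.55,0.2,4,0,0,0,0.4],[5.55,0.2,8,0,0,0,0.4],[5.55,0.2,11,0,0,0,0.4],[5.55,0.2,12.5,0,0,0,0.4],[5.55,0.2,13.3,0,0,0,0.4],[5.55,0.2,13.8,0,0,0,0.4],[5.55,0.2,14.1,0,0,0,0.4],[5.55,0.2,14.3,0,0,0,0.4],[5.55,0.2,14.4,0,0,0,0.4],[5.55,0.2,14.5,0,0,0,0.4],[5.55,0.2,14.5,0,0,0,0.4]]]}'
python3 - <<'E'
from h import *
s=eyes.snapshot("wrist"); t=eyes.snapshot("scene")
a=s["img"][:,:,::-1]; b=cv2.resize(t["img"][260:384,330:430,::-1],(310,384)); cv2.imwrite("pics/p1.png",np.hstack([a[:,:480],b]))
E
```

```text
time: 8.7
tool_pos: [505.3, 444.4, 46.3]
tcp_rot: [180.0, 0.0, -0.0]
ft_force: [-0.4, -0.0, -2.2]
finger_gap: 48.3
grip_force: 42.1
```

View pics/p1.png

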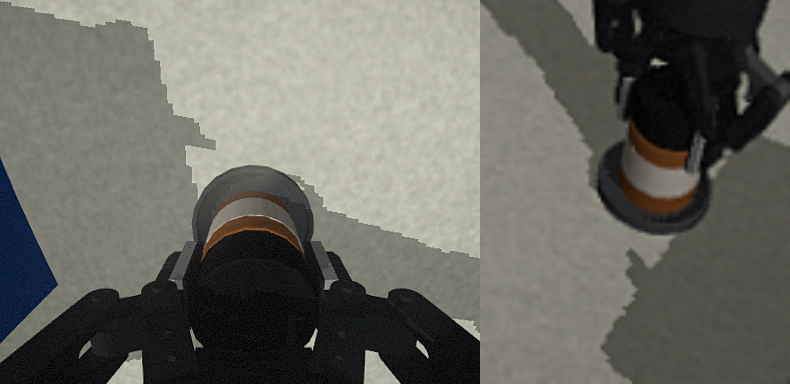

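The wrist and scene views show the medium jar inside its dish, roughly centred, hanging just above the floor. I'll creep down a little more.

```bash
python3 -m handwheel '{"series":[[[0,0,0.05,0,0,0,0.4],[0,0,0.1,0,0,0,0.4],[0,0,0.1,0,0,0,0.4]]]}'; python3 -m handwheel '{"series":[[[0,0,0.05,0,0,0,0.4],[0,0,0.1,0,0,0,0.4],[0,0,0.1,0,0,0,0.4]]]}'
```

```text
time: 9.18
tool_pos: [505.6, 444.5, 45.9]
tcp_rot: [-180.0, -0.0, -0.0]
ft_force: [-2.2, -1.7, 3.3]
finger_gap: 48.3
grip_force: 42.4
time: 9.55
tool_pos: [505.7, 444.5, 45.8]
tcp_rot: [-180.0, -0.0, -0.0]
ft_force: [-3.5, -2.1, 9.0]
finger_gap: 48.4
grip_force: 42.8
```

```bash
python3 -m handwheel '{"series":[[[0,0,0,0,0,0,0.6],[0,0,0,0,0,0,0.8],[0,0,0,0,0,0,0.9],[0,0,0,0,0,0,0.9],[0,0,0,0,0,0,0.9],[0,0,-2,0,0,0,0.9],[0,0,-6,0,0,0,0.9],[0,0,-11,0,0,0,0.9],[0,0,-16,0,0,0,0.9],[3,5,-16,0,0,0,0.9],[6,10,-16,0,0,0,0.9],[9,15.9,-16,0,0,0,0.9]]]}'
python3 -m handwheel '{"series":[[[1,0,0,0,0,0,0.7],[1,0,0,0,0,0,0.7],[1,0,0,0,0,0,0.7]]]}'
python3 - <<'E'
from h import *
s=eyes.snapshot("wrist"); t=eyes.snapshot("scene")
a=s["img"][:,:,::-1]; b=cv2.resize(t["img"][230:384,330:430,::-1],(250,384)); cv2.imwrite("pics/p2.png",np.hstack([a,b]))
for c,st,q in blobs(s,60,200,40000)[1]: print(c.round(),st,circ(s,q,48).round(1))
E
```

```text
time: 11.05
tool_pos: [594.7, 287.6, 206.6]
tcp_rot: [-179.9, -0.1, 0.0]
ft_force: [1.1, -1.2, -0.2]
finger_gap: 76.7
grip_force: 0.0
time: 11.42
tool_pos: [603.0, 290.1, 204.8]
tcp_rot: [-180.0, -0.0, 0.1]
ft_force: [0.2, 0.1, -0.6]
finger_gap: 59.7
grip_force: 0.0
[486. 112.] [ 448   73   64   77 3779] [667.4  71.1  67.4  76.9]
[  9. 269.] [   0  223   28   82 1171] [495.9 560.9  32.7 104.5]
```

View pics/p2.png

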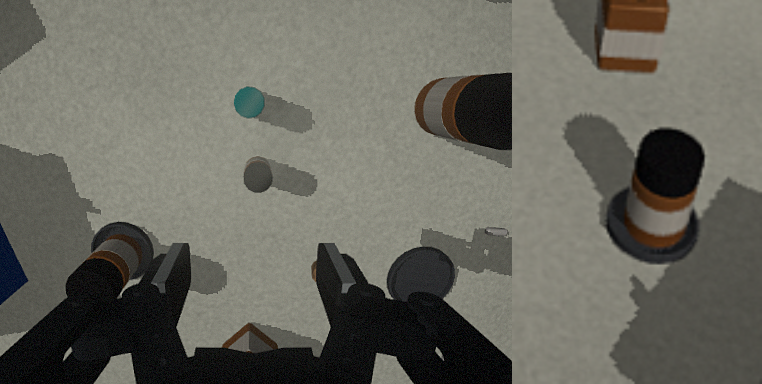

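The medium jar stands released in its dish. The tiny jar's glare-grey cap is at (258,178) in the wrist view, and the turquoise one is at (249,102).

Run:
```python
from h import *
s=eyes.snapshot("wrist"); print(status.sense()["tool_pos"], cast(s,[[258.5,178.5],[244.5,178.5],[272.5,178.5],[258.5,192.5]],48).round(1))
```

```text
[602.84015963 289.95569464 204.39012858] [[602.8 285.5  48. ]
 [602.8 298.7  48. ]
 [602.8 272.4  48. ]
 [589.1 285.5  48. ]]
```

```bash
python3 -m handwheel '{"series":[[[0,0.45,4,0,0,0,0.7],[0,0.45,9,0,0,0,0.7],[0,0.45,14,0,0,0,0.7],[0,0.45,17,0,0,0,0.7],[0,0.45,18.7,0,0,0,0.7],[0,0.45,19.3,0,0,0,0.7],[0,0.45,19.3,0,0,0,0.7],[0,0.45,19.3,0,0,0,0.2],[0,0.45,19.3,0,0,0,0.2],[0,0.45,19.3,0,0,0,0.2],[0,0.45,19.3,0,0,0,0.2],[0,0.45,19.3,0,0,0,0.2]]]}' 30
python3 -m handwheel '{"series":[[[0,0,0,0,0,0,0.2],[0,0,0,0,0,0,0.2],[0,0,0,0,0,0,0.2]]]}' 30
```

```text
time: 13.08
tool_pos: [604.7, 284.5, 12.9]
tcp_rot: [-180.0, -0.1, -0.0]
ft_force: [-1.1, -0.4, 6.3]
finger_gap: 27.2
grip_force: 29.6
time: 13.45
tool_pos: [604.8, 284.5, 13.0]
tcp_rot: [-179.9, -0.1, -0.0]
ft_force: [-0.3, 0.5, 6.3]
finger_gap: 27.0
grip_force: 29.6
```

```bash
python3 -m handwheel '{"series":[[[0,0,-2,0,0,0,0.2],[0,0,-6,0,0,0,0.2],[0,0,-11,0,0,0,0.2],[0,2,-15,0,0,0,0.2],[0,7,-15,0,0,0,0.2],[-1,12,-15,0,0,0,0.2],[-2,17,-15,0,0,0,0.2],[-3,22,-15,0,0,0,0.2],[-4,27,-15,0,0,0,0.2],[-5,32,-15,0,0,0,0.2],[-6,37,-15,0,0,0,0.2],[-6,42,-15,0,0,0,0.2]]]}'
python3 -m handwheel '{"series":[[[0,5,0,0,0,0,0.2],[0,10,0,0,0,0,0.2],[0,14,0,0,0,0,0.2],[0,15.2,0,0,0,0,0.2],[0,15.2,0,0,0,0,0.2],[0,15.2,0,0,0,0,0.2]]]}'
cat > look.py <<'E'
import sys
from h import *
n,z=sys.argv[1],float(sys.argv[2]); rm,rM=map(int,sys.argv[3:5])
s=eyes.snapshot("wrist"); cv2.imwrite(f"pics/{n}.png",s["img"][:,:,::-1])
g=cv2.medianBlur(cv2.cvtColor(s["img"],cv2.COLOR_RGB2GRAY),5)
h=cv2.HoughCircles(g,cv2.HOUGH_GRADIENT_ALT,1,20,param1=150,param2=.6,minRadius=rm,maxRadius=rM)
if h is not None:
    for c in h[0]: print(c.round(1),cast(s,[c[:2],c[:2]-[c[2],0],c[:2]+[c[2],0]],z).round(1).tolist())
print(status.sense()["tool_pos"],status.sense()["grip_force"])
E
python3 look.py w3 10 18 45
```

```text
time: 14.95
tool_pos: [543.1, -137.5, 162.8]
tcp_rot: [180.0, -0.1, -0.0]
ft_force: [0.9, -0.2, 0.4]
finger_gap: 26.9
grip_force: 29.6
time: 15.7
tool_pos: [543.7, -286.5, 161.6]
tcp_rot: [-180.0, -0.0, 0.0]
ft_force: [-1.0, 0.8, -0.4]
finger_gap: 27.2
grip_force: 29.7
[34.  48.  28.7] [[664.3, -92.5, 10.0], [666.4, -63.6, 10.0], [662.6, -119.9, 10.0]]
[256.  134.   30.7] [[585.8, -288.5, 10.0], [585.8, -261.1, 10.0], [585.9, -316.0, 10.0]]
[252.  253.   27.6] [[468.7, -285.0, 10.0], [468.6, -257.4, 10.0], [468.7, -312.5, 10.0]]
[34.  48.  37.8] [[664.3, -92.5, 10.0], [667.2, -54.2, 10.0], [662.1, -128.4, 10.0]]
[ 57.  289.   22.9] [[422.5, -73.6, 10.0], [421.2, -46.0, 10.0], [423.6, -100.3, 10.0]]
[454.  221.   20.1] [[502.1, -487.3, 10.0], [502.2, -465.7, 10.0], [501.8, -509.6, 10.0]]
[ 543.79641818 -286.44522498  161.53306795] 29.65483859181404
```

View pics/w3.png

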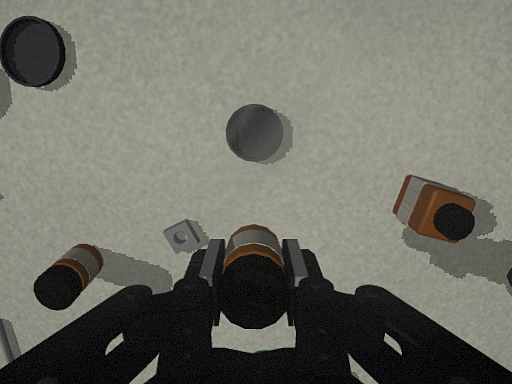

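The tiny jar is held and its dish is at (255,132), which agrees with the top view within 2 mm.

```bash
python3 -m handwheel '{"series":[[[3,0.1,1,0,0,0,0.2],[4.45,0.1,4,0,0,0,0.2],[4.45,0.1,8,0,0,0,0.2],[4.45,0.1,11,0,0,0,0.2],[4.45,0.1,12.5,0,0,0,0.2],[4.45,0.1,13.3,0,0,0,0.2],[4.45,0.1,13.8,0,0,0,0.2],[4.45,0.1,14.1,0,0,0,0.2],[4.45,0.1,14.2,0,0,0,0.2],[4.45,0.1,14.3,0,0,0,0.2],[4.45,0.1,14.3,0,0,0,0.2],[4.45,0.1,14.3,0,0,0,0.2]]]}'
python3 - <<'E'
from h import *
s=eyes.snapshot("wrist"); t=eyes.snapshot("scene")
a=s["img"][:,60:480,::-1]; b=cv2.resize(t["img"][130:200,130:220,::-1],(378,294)); cv2.imwrite("pics/p3.png",np.hstack([a[60:354],b]))
E
python3 -m handwheel '{"series":[[[0,0,0.05,0,0,0,0.2],[0,0,0.1,0,0,0,0.2],[0,0,0.1,0,0,0,0.2]]]}'
```

```text
time: 17.25
tool_pos: [588.1, -288.9, 18.5]
tcp_rot: [180.0, -0.0, -0.0]
ft_force: [-0.2, 0.0, 0.0]
finger_gap: 27.2
grip_force: 29.7
time: 17.73
tool_pos: [588.0, -288.8, 17.2]
tcp_rot: [-180.0, 0.0, -0.0]
ft_force: [-0.2, -0.4, 0.1]
finger_gap: 27.0
grip_force: 29.7
```

View pics/p3.png

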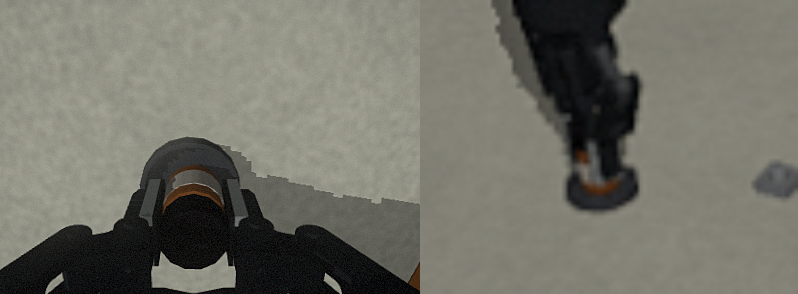

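The tiny jar is inside its dish, roughly centred at (190,190) in the left half of the picture. I'll lower it to contact.

```bash
python3 -m handwheel '{"series":[[[0,0,0.05,0,0,0,0.2],[0,0,0.1,0,0,0,0.2],[0,0,0.1,0,0,0,0.2]]]}';python3 -m handwheel '{"series":[[[0,0,0.05,0,0,0,0.2],[0,0,0.1,0,0,0,0.2],[0,0,0.1,0,0,0,0.2]]]}'
```

```text
time: 18.1
tool_pos: [588.0, -288.8, 16.2]
tcp_rot: [-180.0, 0.0, -0.0]
ft_force: [-0.5, -0.0, -0.3]
finger_gap: 27.4
grip_force: 29.7
time: 18.48
tool_pos: [588.1, -288.9, 16.0]
tcp_rot: [180.0, -0.0, -0.0]
ft_force: [-3.0, 1.5, 5.6]
finger_gap: 27.1
grip_force: 30.2
```

```bash
python3 -m handwheel '{"series":[[[0,0,0,0,0,0,0.4],[0,0,0,0,0,0,0.5],[0,0,0,0,0,0,0.7],[0,0,0,0,0,0,0.7],[0,0,-2,0,0,0,0.7],[0,0,-6,0,0,0,0.7],[0,0,-11,0,0,0,0.7],[0,0,-16,0,0,0,0.7],[-3,-5,-18,0,0,0,0.7],[-6,-10,-18,0,0,0,0.7],[-9,-14,-18,0,0,0,0.8],[-13.2,-17.9,-18,0,0,0,0.8]]]}'
python3 -m handwheel '{"series":[[[0,0,0,0,0,0,0.8],[0,0,0,0,0,0,0.8]]]}'
python3 look.py w4 66 14 35
python3 - <<'E'
from h import *
t=eyes.snapshot("scene"); s=cv2.imread("pics/w4.png"); b=cv2.resize(t["img"][130:200,130:220,::-1],(250,194)); s[:194,262:]=b; cv2.imwrite("pics/p4.png",s)
E
```

```text
time: 19.98
tool_pos: [455.7, -108.7, 197.1]
tcp_rot: [180.0, -0.2, 0.0]
ft_force: [-1.0, -0.1, 1.3]
finger_gap: 68.0
grip_force: 0.0
time: 20.23
tool_pos: [456.9, -110.1, 197.1]
tcp_rot: [179.9, -0.2, 0.0]
ft_force: [-0.6, -0.6, -0.1]
finger_gap: 68.2
grip_force: 0.0
[252.  184.   23.9] [[458.6, -108.9, 66.0], [458.6, -88.1, 66.0], [458.6, -129.6, 66.0]]
[ 76.  168.   31.2] [[473.4, 45.7, 66.0], [473.7, 75.4, 66.0], [473.2, 17.1, 66.0]]
[438.  43.  30.] [[576.8, -259.2, 66.0], [575.4, -233.7, 66.0], [578.4, -285.7, 66.0]]
[158.  282.   23.1] [[361.1, -18.1, 66.0], [360.7, 4.8, 66.0], [361.4, -40.7, 66.0]]
[347.  278.   22.1] [[365.5, -200.1, 66.0], [365.8, -178.6, 66.0], [365.1, -221.8, 66.0]]
[411.  289.   19.7] [[351.6, -266.3, 66.0], [352.2, -245.9, 66.0], [350.8, -287.1, 66.0]]
[ 457.18484446 -110.49133006  196.93160808] 0.0
```

View pics/w4.png

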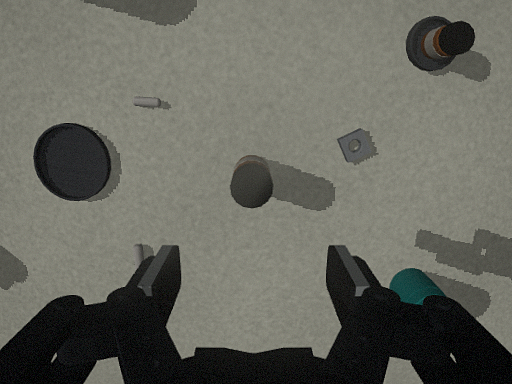

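The tiny jar stands in its dish (top right, around (437,42)). The small jar's cap is at (252,185), almost under the gripper.

```bash
python3 -m handwheel '{"series":[[[0,-0.1,4,0,0,0,0.8],[0,-0.1,9,0,0,0,0.8],[0,-0.1,13,0,0,0,0.8],[0,-0.1,16,0,0,0,0.8],[0,-0.1,17.3,0,0,0,0.8],[0,-0.1,17.3,0,0,0,0.8],[0,-0.1,17.3,0,0,0,0.3],[0,-0.1,17.3,0,0,0,0.3],[0,-0.1,17.3,0,0,0,0.3],[0,-0.1,17.3,0,0,0,0.3],[0,-0.1,17.3,0,0,0,0.3],[0,-0.1,17.3,0,0,0,0.3]]]}' 35
python3 -m handwheel '{"series":[[[0,0,0,0,0,0,0.3],[0,0,0,0,0,0,0.3],[0,0,0,0,0,0,0.3]]]}' 35
```

```text
time: 21.82
tool_pos: [457.6, -109.4, 24.0]
tcp_rot: [179.9, -0.2, -0.0]
ft_force: [0.0, -1.0, 5.9]
finger_gap: 37.1
grip_force: 35.3
time: 22.2
tool_pos: [457.6, -109.4, 24.0]
tcp_rot: [179.9, -0.2, -0.0]
ft_force: [-0.5, -1.0, 7.8]
finger_gap: 37.0
grip_force: 35.3
```

```bash
python3 -m handwheel '{"series":[[[0,0,-2,0,0,0,0.3],[0,0,-6,0,0,0,0.3],[0,0,-11,0,0,0,0.3],[2,-0.5,-15,0,0,0,0.3],[6,-1,-15,0,0,0,0.3],[11,-2.1,-15,0,0,0,0.3],[15.2,-2.1,-15,0,0,0,0.3],[15.2,-2.1,-15,0,0,0,0.3],[15.2,-2.1,-15,0,0,0,0.3],[15.2,-2.1,-15,0,0,0,0.3]]]}'
python3 look.py w5 10 20 45
```

```text
time: 23.45
tool_pos: [607.4, -88.0, 172.8]
tcp_rot: [180.0, -0.0, -0.0]
ft_force: [-0.4, 0.1, -1.2]
finger_gap: 37.6
grip_force: 35.3
[251.  120.   33.8] [[661.1, -85.6, 10.0], [661.2, -54.6, 10.0], [661.1, -116.6, 10.0]]
[ 27.  115.   40.4] [[669.5, 129.4, 10.0], [671.4, 174.2, 10.0], [668.1, 87.5, 10.0]]
[444.  197.   25.7] [[587.1, -280.7, 10.0], [587.2, -253.1, 10.0], [587.1, -309.2, 10.0]]
[197.  152.   27.8] [[631.6, -34.7, 10.0], [631.8, -8.2, 10.0], [631.5, -60.9, 10.0]]
[101.  291.   32.7] [[478.5, 80.9, 10.0], [477.0, 119.7, 10.0], [479.5, 43.5, 10.0]]
[ 61.  117.   30.3] [[666.4, 94.3, 10.0], [667.5, 125.7, 10.0], [665.6, 64.0, 10.0]]
[607.47152375 -88.0372914  172.92881211] 35.32228097319603
```

View pics/w5.png

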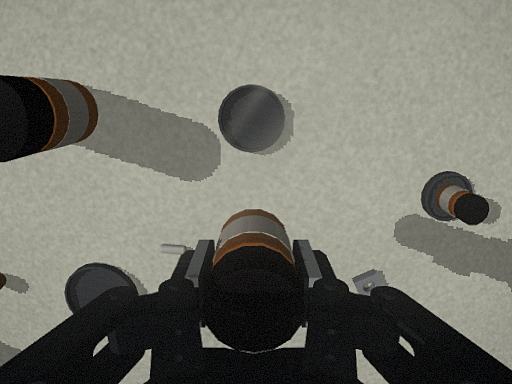

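The small jar is held. Its dish is at (251,119), about 33 px in radius, which matches 62 mm.

```bash
python3 -m handwheel '{"series":[[[3,-0.15,1,0,0,0,0.3],[5.5,-0.15,4,0,0,0,0.3],[5.5,-0.15,8,0,0,0,0.3],[5.5,-0.15,11,0,0,0,0.3],[5.5,-0.15,12.5,0,0,0,0.3],[5.5,-0.15,13.3,0,0,0,0.3],[5.5,-0.15,13.8,0,0,0,0.3],[5.5,-0.15,14.1,0,0,0,0.3],[5.5,-0.15,14.3,0,0,0,0.3],[5.5,-0.15,14.4,0,0,0,0.3],[5.5,-0.15,14.4,0,0,0,0.3],[5.5,-0.15,14.4,0,0,0,0.3]]]}'
python3 -m handwheel '{"series":[[[0,0,0.05,0,0,0,0.3],[0,0,0.1,0,0,0,0.3],[0,0,0.1,0,0,0,0.3]]]}'
python3 - <<'E'
from h import *
s=eyes.snapshot("wrist"); t=eyes.snapshot("scene")
a=s["img"][:,60:480,::-1]; b=cv2.resize(t["img"][180:250,140:230,::-1],(378,294)); cv2.imwrite("pics/p5.png",np.hstack([a[60:354],b]))
E
```

```text
time: 25.0
tool_pos: [663.2, -86.4, 28.5]
tcp_rot: [180.0, -0.0, -0.0]
ft_force: [-0.3, -0.0, -1.5]
finger_gap: 37.2
grip_force: 35.3
time: 25.38
tool_pos: [663.0, -86.4, 27.2]
tcp_rot: [-180.0, 0.0, -0.0]
ft_force: [0.2, -0.0, -0.3]
finger_gap: 36.9
grip_force: 35.3
```

View pics/p5.png

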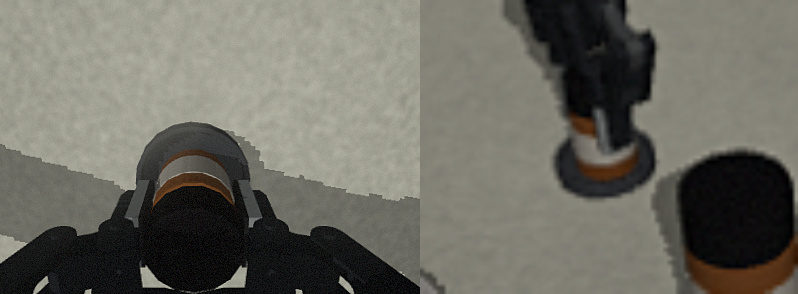

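The small jar is in its dish, centred and about 1 mm above the floor.

```bash
python3 -m handwheel '{"series":[[[0,0,0.05,0,0,0,0.3],[0,0,0.1,0,0,0,0.3],[0,0,0.1,0,0,0,0.3]]]}'
```

```text
time: 25.85
tool_pos: [663.2, -86.4, 27.1]
tcp_rot: [180.0, -0.0, -0.0]
ft_force: [-4.2, -0.2, 5.5]
finger_gap: 36.9
grip_force: 35.9
```

```bash
python3 -m handwheel '{"series":[[[0,0,0,0,0,0,0.45],[0,0,0,0,0,0,0.6],[0,0,0,0,0,0,0.8],[0,0,0,0,0,0,0.8],[0,0,-2,0,0,0,0.8],[0,0,-6,0,0,0,0.8],[0,0,-11,0,0,0,0.8],[0,0,-16,0,0,0,0.8],[0,0,-22,0,0,0,0.9],[0,-5,-23,0,0,0,1],[0,-10,-23,0,0,0,1],[0,-15,-23,0,0,0,1]]]}'
python3 -m handwheel '{"series":[[[0.9,-2.6,0,0,0,0,1],[0.9,-2.6,0,0,0,0,1],[0.9,-2.6,0,0,0,0,1]]]}'
python3 look.py w6 106 30 70
```

```text
time: 27.35
tool_pos: [663.3, 64.9, 258.8]
tcp_rot: [-180.0, -0.2, -0.0]
ft_force: [0.9, -0.4, -0.4]
finger_gap: 85.7
grip_force: 0.0
time: 27.72
tool_pos: [672.2, 89.0, 257.3]
tcp_rot: [180.0, -0.1, -0.0]
ft_force: [-0.2, 0.1, -0.1]
finger_gap: 85.4
grip_force: 0.0
[251.  178.   32.8] [[674.0, 91.4, 106.0], [674.1, 121.8, 106.0], [674.0, 61.0, 106.0]]
[257. 308.  33.] [[532.5, 85.4, 106.0], [532.4, 120.4, 106.0], [532.3, 50.3, 106.0]]
[672.13207773  88.58145943 257.09923824] 0.0
```

View pics/w6.png

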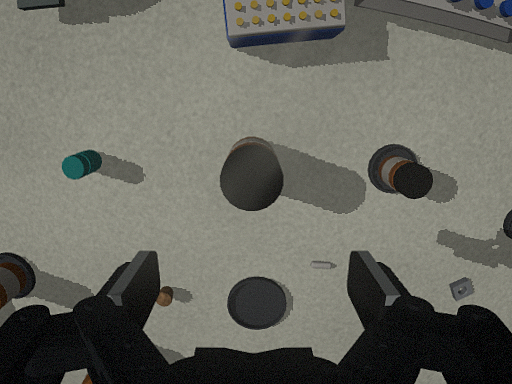

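The small jar stands in its dish at (390,170). The large jar's cap is at (251,178) and measures 61 mm, and the large dish is at (257,302).

```bash
python3 -m handwheel '{"series":[[[0.2,-0.23,0,0,0,0,1],[0.2,-0.23,4,0,0,0,1],[0.2,-0.23,9,0,0,0,1],[0.2,-0.23,13,0,0,0,1],[0.2,-0.23,16.5,0,0,0,1],[0.2,-0.23,19,0,0,0,1],[0.2,-0.23,19.5,0,0,0,1],[0.2,-0.23,19.5,0,0,0,1],[0.2,-0.23,19.5,0,0,0,0.5],[0.2,-0.23,19.5,0,0,0,0.5],[0.2,-0.23,19.5,0,0,0,0.5],[0.2,-0.23,19.5,0,0,0,0.5]]]}' 50
python3 -m handwheel '{"series":[[[0,0,0,0,0,0,0.5],[0,0,0,0,0,0,0.5],[0,0,0,0,0,0,0.5]]]}' 50
```

```text
time: 29.28
tool_pos: [675.5, 91.7, 63.5]
tcp_rot: [180.0, -0.2, -0.0]
ft_force: [-0.1, -1.6, 6.1]
finger_gap: 58.7
grip_force: 53.5
time: 29.65
tool_pos: [675.4, 91.7, 63.4]
tcp_rot: [180.0, -0.2, -0.0]
ft_force: [-0.7, -2.1, 6.1]
finger_gap: 59.0
grip_force: 53.5
```

```bash
python3 -m handwheel '{"series":[[[0,0,-2,0,0,0,0.5],[0,0,-5,0,0,0,0.5],[0,0,-9,0,0,0,0.5],[-2,0,-13,0,0,0,0.5],[-6,0.8,-13,0,0,0,0.5],[-10,0.8,-13,0,0,0,0.5],[-15,0.8,-13,0,0,0,0.5],[-20,0.8,-13,0,0,0,0.5],[-25,0.8,-13,0,0,0,0.5],[-27,0.8,-13,0,0,0,0.5],[-27,0.8,-13,0,0,0,0.5],[-27,0.8,-13,0,0,0,0.5]]]}'
python3 look.py w7 10 25 60
python3 - <<'E'
from h import *
s=eyes.snapshot("wrist")
for c,st,q in blobs(s,65,600,40000)[1]: print(c.round(),st,circ(s,q,10).round(1))
E
```

```text
time: 31.15
tool_pos: [404.9, 84.0, 192.1]
tcp_rot: [-180.0, -0.1, -0.0]
ft_force: [0.5, 0.7, -3.4]
finger_gap: 58.9
grip_force: 54.7
[253.  109.   43.5] [[468.1, 84.6, 10.0], [468.3, 126.8, 10.0], [468.3, 42.5, 10.0]]
[388.  219.   27.6] [[354.3, -61.0, 10.0], [354.5, -30.5, 10.0], [354.1, -92.3, 10.0]]
[404.92027912  83.98113924 191.91899815] 54.69406428630464
[227.  94.] [212  67  54  68 731] [461.2  75.   83.2  95.8]
[ 46. 216.] [ 20 185  51  80 880] [338.5 348.4  72.6 119. ]
[ 15. 235.] [   0  213   36   44 1254] [333.1 357.5  42.5  60.8]
```

The large dish measures 84 mm across at (468,84.5), which agrees with the top view.

```bash
python3 -m handwheel '{"series":[[[3,0,0,0,0,0,0.5],[6.45,0,2,0,0,0,0.5],[6.45,0,5,0,0,0,0.5],[6.45,0,8,0,0,0,0.5],[6.45,0,10,0,0,0,0.5],[6.45,0,11,0,0,0,0.5],[6.45,0,11.6,0,0,0,0.5],[6.45,0,12,0,0,0,0.5],[6.45,0,12.2,0,0,0,0.5],[6.45,0,12.3,0,0,0,0.5],[6.45,0,12.3,0,0,0,0.5],[6.45,0,12.3,0,0,0,0.5]]]}'
python3 -m handwheel '{"series":[[[0,0,0.05,0,0,0,0.5],[0,0,0.1,0,0,0,0.5],[0,0,0.1,0,0,0,0.5]]]}'
python3 -m handwheel '{"series":[[[0,0,0.05,0,0,0,0.5],[0,0,0.1,0,0,0,0.5],[0,0,0.1,0,0,0,0.5]]]}'
```

```text
time: 32.75
tool_pos: [468.8, 84.0, 68.6]
tcp_rot: [-180.0, -0.0, -0.0]
ft_force: [0.6, 0.7, -3.3]
finger_gap: 59.0
grip_force: 54.7
time: 33.12
tool_pos: [468.5, 83.9, 67.2]
tcp_rot: [180.0, 0.0, -0.0]
ft_force: [0.1, -0.5, -3.1]
finger_gap: 58.9
grip_force: 54.7
time: 33.5
tool_pos: [468.7, 84.0, 66.5]
tcp_rot: [180.0, -0.0, -0.0]
ft_force: [-0.9, 0.1, -0.7]
finger_gap: 58.8
grip_force: 54.9
```

```bash
python3 -m handwheel '{"series":[[[0,0,0.05,0,0,0,0.5],[0,0,0.05,0,0,0,0.5],[0,0,0.05,0,0,0,0.5]]]}'
python3 -m handwheel '{"series":[[[0,0,0,0,0,0,0.7],[0,0,0,0,0,0,0.9],[0,0,0,0,0,0,1],[0,0,0,0,0,0,1],[0,0,-2,0,0,0,1],[0,0,-6,0,0,0,1],[0,0,-11,0,0,0,1],[0,0,-16,0,0,0,1],[0,0,-20,0,0,0,1],[-4,0,-20,0,0,0,1],[-8,0,-20,0,0,0,1],[-8,0,-20,0,0,0,1]]]}'
python3 -m handwheel '{"series":[[[0,6,0,0,0,0,1],[0,12,0,0,0,0,1],[0,18,0,0,0,0,1],[0,24,0,0,0,0,1],[0,30,0,0,0,0,1],[0,30,0,0,0,0,1],[0,30,0,0,0,0,1]]]}'
python3 - <<'E'
from h import *
s=eyes.snapshot("top")
D=dict(l=(469.0,83.9,106),m=(506,443.5,86),s=(663,-86.7,66),t=(588,-287.5,48))
P=[]
for k,(x,y,h) in D.items():
    X=np.array([[x,y,10.]]); p,_=cv2.projectPoints(X,cv2.Rodrigues(s["R"])[0],s["t"],s["mtx"],np.float64([s["k1"],0,0,0]))
    u,v=p.ravel().astype(int); c=s["img"][v-30:v+30,u-30:u+30,::-1]; P.append(cv2.resize(c,(380,280),interpolation=cv2.INTER_CUBIC))
    c0=(-s["R"].T@s["t"])[:2]
    l=cv2.connectedComponents((s["img"].max(2)<30).astype(np.uint8))[1]
    pt=cv2.projectPoints(np.array([[x,y,float(h)]]),cv2.Rodrigues(s["R"])[0],s["t"],s["mtx"],np.float64([s["k1"],0,0,0]))[0].ravel().astype(int)
    q=l==l[pt[1],pt[0]]
    w=cast(s,np.argwhere(q)[:,::-1],h)[:,:2]; a=w-c0; U=a.mean(0)/np.hypot(*a.mean(0)); V=np.array([-U[1],U[0]]); W=np.ptp(a@V)
    print(k,l[pt[1],pt[0]]>0,(c0+U*((a@U).max()-W/2)+V*((a@V).max()+(a@V).min())/2).round(1),W.round(1))
cv2.imwrite("pics/fin.png",np.vstack([np.hstack(P[:2]),np.hstack(P[2:])]))
E
```

```text
time: 33.88
tool_pos: [468.9, 83.9, 66.5]
tcp_rot: [180.0, -0.0, -0.0]
ft_force: [-2.5, -2.2, 5.6]
finger_gap: 59.0
grip_force: 55.4
time: 35.38
tool_pos: [387.2, 84.1, 266.0]
tcp_rot: [-180.0, -0.1, 0.0]
ft_force: [0.6, -0.2, 0.3]
finger_gap: 85.3
grip_force: 0.0
time: 36.25
tool_pos: [388.6, -216.3, 265.4]
tcp_rot: [-180.0, 0.0, -0.1]
ft_force: [0.2, 0.1, 0.6]
finger_gap: 85.7
grip_force: 0.0
l True [466.4  82.9] 60.0
m True [506.2 443.4] 46.2
s True [654.8 -83.8] 47.5
t True [ 583.9 -286.3] 31.6
```

View pics/fin.png

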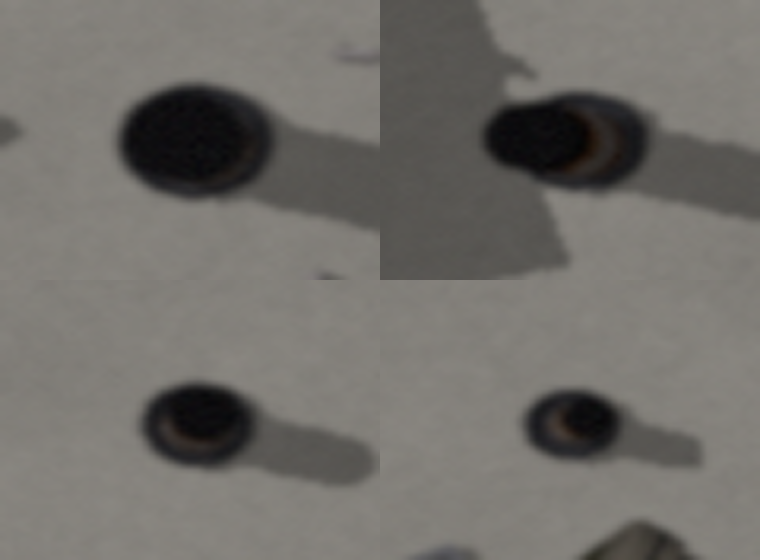

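All four jars stand upright and released in their dishes. Landing heights matched the dish floor at +3 mm, and the gripper is clear.

```bash
python3 -c "
from bench import r
print(r.hand_in())"
```

```text
the job is handed in; nothing more can be done
None
```

I stood all four amber jars upright on the floors of their matching dishes and released them, left the square bottles and turquoise look-alikes alone, and handed the job in at about 36 s; no verdict came back.

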